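# Stand the water sample bottles in their matching stands

### The job

Put each of the four white plastic sample bottles upright into the stand whose recess matches its foot in shape and size, sitting flat on the recess floor, in any order. Set the bottles down rather than dropping them, and leave the glass flask and the brown glass bottle standing where they are.

Things in the scene. Friction and masses are not known exactly. Their poses are not given: they have to be found in the camera images.
- bottle_big: white plastic sample bottle, loose, standing upright; foot round, 64 mm diameter, 100 mm tall in all; shoulder at 70 mm height, then a 6 mm neck and a grey screw cap (fixed to the bottle) 32 mm in diameter and 24 mm high on its axis. 45 to 290 g. Origin: centre of its underside, z up along its axis.
- bottle_small: white plastic sample bottle, loose, standing upright; foot round, 40 mm diameter, 84 mm tall in all; shoulder at 54 mm height, then a 6 mm neck and a grey screw cap (fixed to the bottle) 32 mm in diameter and 24 mm high on its axis. 45 to 290 g. Origin: centre of its underside, z up along its axis.
- bottle_square: white plastic sample bottle, loose, standing upright; foot square, 50 x 50 mm (corners rounded), 92 mm tall in all; shoulder at 62 mm height, then a 6 mm neck and a grey screw cap (fixed to the bottle) 32 mm in diameter and 24 mm high on its axis. 45 to 290 g. Origin: centre of its underside, z up along its axis.
- bottle_oblong: white plastic sample bottle, loose, standing upright; foot oblong, 66 mm along its x by 36 mm along its y, 96 mm tall in all; shoulder at 66 mm height, then a 6 mm neck and a grey screw cap (fixed to the bottle) 32 mm in diameter and 24 mm high on its axis. 45 to 290 g. Origin: centre of its underside, z up along its axis.
- stand_big: grey plastic bottle stand, fixed to the bench, outline 96 x 96 mm, 18 mm high, with a black-lined recess in its top: round, 80 mm diameter, 12 mm deep (recess floor 6 mm above the bench). Origin: centre of its underside on the bench, below the middle of the recess; z up.
- stand_small: grey plastic bottle stand, fixed to the bench, outline 72 x 72 mm, 18 mm high, with a black-lined recess in its top: round, 56 mm diameter, 12 mm deep (recess floor 6 mm above the bench). Origin: centre of its underside on the bench, below the middle of the recess; z up.
- stand_square: grey plastic bottle stand, fixed to the bench, outline 82 x 82 mm, 18 mm high, with a black-lined recess in its top: square, 66 x 66 mm, sides along its x and y, 12 mm deep (recess floor 6 mm above the bench). Origin: centre of its underside on the bench, below the middle of the recess; z up.
- stand_oblong: grey plastic bottle stand, fixed to the bench, outline 98 (x) x 68 (y) mm, 18 mm high, with a black-lined recess in its top: oblong, 82 mm along its x by 52 mm along its y, 12 mm deep (recess floor 6 mm above the bench). Origin: centre of its underside on the bench, below the middle of the recess; z up.
- flask: clear glass conical flask with a black stopper, loose, foot 72 mm diameter, 106 mm tall; stays where it is. Origin: centre of its underside.
- amber: brown glass round bottle with black cap and paper label, loose, 52 mm diameter, 105 mm tall; stays where it is. Origin: centre of its underside.
Things that resemble listed ones, but are neither listed nor needed, are in the scene too. What is shaped like the bottle_small but green or red is not meant.

How it is judged:
By the outcome, as a careful person would: the job done as asked, in the order asked, and still so for the second after the job is handed in, with the robot touching nothing.
It also fails if it takes over 106 s, if anything falls off the work surface, if the arm or the gripper's body presses on something with over 40 N, if the wrist force passes 120 N, or if a joint passes its speed limit or range.

### The arm

A 7-joint arm with a two-finger parallel gripper is mounted at the origin on the work surface. World frame = base frame: x ahead of the robot, y to its left, z up, the work surface at z = 0. Lengths are in m, angles in degrees, forces in N, time in s.
With the tool pointing down it reaches from about 0.425 to 0.875 m from the base axis. Payload 8.4 kg.
Tool frame: the origin (TCP) lies on the centre line of the jaws, within the pads' length; the fingertips stand 22 mm ahead of it and the grasp point (between the pads) lies 3 mm ahead of it; z points along the fingers, y is the line along which they close (so a half turn about z gives the same grasp; the last joint's range is limited). The gripper opens to 87 mm and grips with 3 to 60 N. Pads are 19 mm wide; open, the fingers measure 117 mm over their backs; the gripper's body (75 mm by 190 mm) begins 51 mm behind the grasp point.
Start: joints at [67.368, 19.091, 2.286, 83.961, -0.768, 76.965, -3.352], TCP at [0.189, -0.622, 0.224] pointing down, gripper open.
Joint ranges: [-147.57, 147.57], [-21.85, 119.76], [-74.77, 79.35], [14.55, 137.4], [-85.83, 265.84], [4.83, 119.75], [-152.11, 152.11]. Speed limits (degrees/s): [127.2, 127.2, 159.86, 159.86, 180, 180, 180].

### API

Orientations are given as a 3x3 rotation matrix whose columns are the frame's x, y, z axes.
In Python, from cell import r gives the robot as it stands.
- The arm moves only by the tool carry_out, never from a script. Its argument "series" is text: rows parted by semicolons, each of 7 numbers parted by spaces: the opening, from -1 (shut) to 1 (fully open), then the shift along the tool's x, y, z as a fraction of full scale, then the turn, a rotation vector about the tool's x, y, z as a fraction of full scale. In form: hand dx dy dz rx ry rz; .... A call has 1 to 8 rows; each row is the pose to reach, as a shift and turn from the pose commanded when the call began, along the tool's axes at that moment, turning the shorter way round; what a row does not reach only later rows make up. Full scale, the value 1, is 15 cm for a shift and 360 degrees for a turn. A row lasts 1/8 s, in which the tool goes at most 62.5 mm and 10.7 degrees, less where a joint would pass 70% of its speed; a pose out of reach is approached as far as the arm can. A call with a number of a shift or a turn outside -1 to 1 is refused whole. A call with a gripper value outside its range is refused whole. The fingers move at their own pace and stop on an object; "force" is the grip in N (left out, the last holds). Time passes only in rows, so rows that repeat a pose let the fingers close. It gives the time, the measured TCP pose, the force, the opening and the grip force at its end, in the units of the state.
- r.get_obs(): the state, without advancing time (a new reading comes with each control period).
- r.camera(name): name is "side" or "top" or "wrist"; returns a dict with "pixels" (420x560x3 uint8, red, green, blue), "intrinsics" (3x3 intrinsics, pixels), "view" (4x4, takes a point from world to camera coordinates). Camera axes: x right, y down, z forward; pixel columns grow to the right and rows downward; lengths in m; the calibration is good to about 2 mm. A picture is of the moment at which its call begins. There is no depth.
- r.sign_off(): hands the job in; it is judged then, once.
The state is a dict: "time": time; "joints": joint angles; "joint_velocities": joint speeds; "effort": joint torques, N m; "position": TCP position; "tool_rot": TCP orientation; "ft_force": force on the tool from outside, world axes, zero at the start; "torque": the same for the moment, N m; "grip_width": finger opening in m; "grasp_force": force on a finger pad.
Only numpy, scipy, OpenCV 4.12 (cv2) and the standard library are available. Lean on these libraries where they do the work, as an engineer would, in place of code of your own. Each camera call takes 0.05 s, during which the arm holds its last target. There are 200 camera calls.

## Working session

There is one attempt and no reset: what is moved stays moved. The work goes in short steps, Python scripts to look and compute and a tool call to move; the robot and the scene stay as the last step left them, time stands still between calls to the robot, and variables do not carry over. Pictures are saved under pics/ and viewed, at most 17 in all, crops included, and the job is handed in when it is done.

Besides the shell and the picture viewer there is one more tool, called after "Call:" as a command line: name --argument value ..., lists and objects as JSON in quotes. carry_out: Moves the arm, as the interface text tells. Shift numbers are shares of 15 cm and turn numbers shares of 360 degrees, none past 1 either way. Its arguments: {"type":"object","properties":{"series":{"type":"string"},"force":{"type":"number"}},"required":["series"]}

```bash
mkdir -p pics; ls; python3 - <<'E'
from cell import r
import cv2,numpy as np
for n in ["top","side"]:
    c=r.camera(n); cv2.imwrite(f"pics/{n}0.png",cv2.resize(c["pixels"][:,:,::-1],(800,600),interpolation=cv2.INTER_CUBIC))
    cv2.imwrite(f"{n}0_raw.png",c["pixels"][:,:,::-1]); np.savez(n+"0.npz",K=c["intrinsics"],V=c["view"])
    print(n,c["intrinsics"].tolist(),np.round(c["view"],3).tolist())
o=r.get_obs();print(o)
E
```

```text
pics
top [[466.0686954476264, 0.0, 273.0917911771753], [0.0, 466.0686954476264, 214.63729788638685], [0.0, 0.0, 1.0]] [[0.058, -0.998, -0.007, -0.021], [-0.975, -0.056, -0.213, 0.522], [0.213, 0.019, -0.977, 0.991], [0.0, 0.0, 0.0, 1.0]]
side [[498.38641287609687, 0.0, 280.47451221822024], [0.0, 498.38641287609687, 203.29326011819566], [0.0, 0.0, 1.0]] [[-0.997, -0.081, -0.013, 0.54], [-0.028, 0.486, -0.874, 0.041], [0.077, -0.87, -0.486, 1.057], [0.0, 0.0, 0.0, 1.0]]
{'time': 0.1, 'joints': array([67.36774357, 19.12757046,  2.28431479, 84.00407415, -0.76643762,
       76.96550472, -3.35309997]), 'joint_velocities': array([ 0.1352971 , -0.13434943, -0.07399442, -0.25080581, -0.03840919,
        0.10156426, -0.02102867]), 'effort': array([ 4.41745637e-03, -6.57808900e+01,  1.34006549e+00, -4.04704034e+01,
       -5.95600577e-02,  4.10122855e-02,  1.20118430e-04]), 'position': array([ 0.18933577, -0.62138886,  0.22366611]), 'tool_rot': array([[ 9.56575308e-01,  2.91484824e-01, -5.26930605e-04],
       [ 2.91485277e-01, -9.56574391e-01,  1.32942871e-03],
       [-1.16540029e-04, -1.42529119e-03, -9.99998977e-01]]), 'ft_force': array([-0.36137609, -0.28001168,  0.03979186]), 'torque': array([-0.00658869,  0.00698661, -0.04585635]), 'grasp_force': 0.0, 'grip_width': 0.086864383685161}
```

View pics/top0.png

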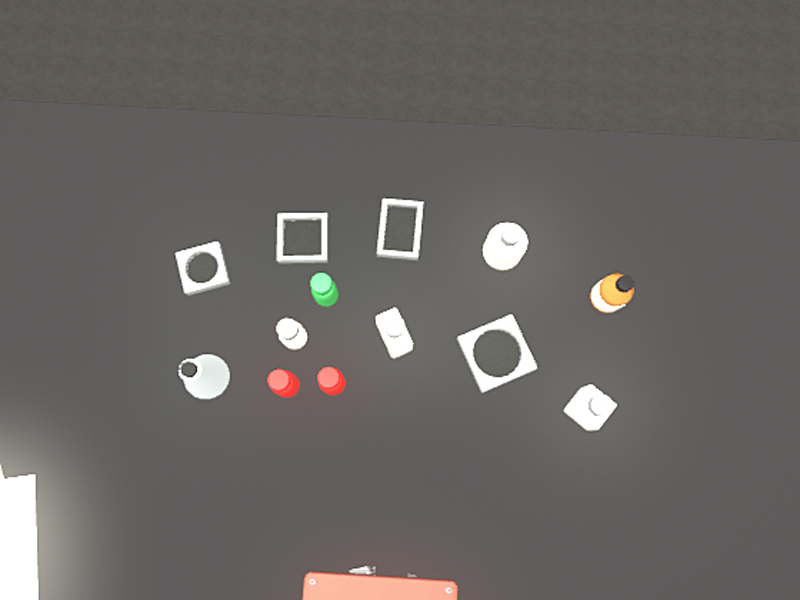

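View pics/side0.png

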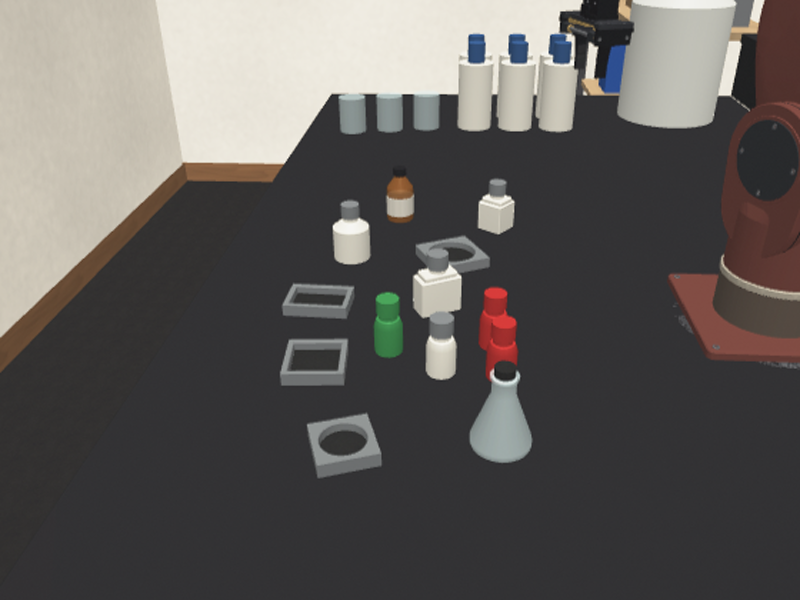

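The top view at 800x600 shows these:
- **White bottles:** big (505,245), small (292,333), square (590,408), oblong (394,333).
- **Look-alikes:** green (324,290), red (284,383) and red (331,380), which are small-bottle shapes. There is also a row of tall white bottles with blue caps at the back of the side view (475-560,90).
- **To leave alone:** flask (205,376) and amber (612,292).
- **Stands:** small (202,267), square (302,237), oblong (400,229), big (497,352).

I'll choose the four white bottles with grey caps, and check them in a close crop.

```bash
python3 - <<'E'
import cv2,numpy as np
im=cv2.imread("top0_raw.png")
def mos(c,name,h=25,s=6):
    rows=[]
    for a in (c[:2],c[2:]):
        row=[]
        for (x,y) in a:
            k=cv2.resize(im[y-h:y+h,x-h-5:x+h+5],None,fx=s,fy=s,interpolation=cv2.INTER_CUBIC)
            # grid every 10 px
            for g in range(10*((x-h-5)//10+1),x+h+5,10):
                cv2.line(k,(int((g-(x-h-5)+.5)*s),0),(int((g-(x-h-5)+.5)*s),6),(0,255,255),1); cv2.putText(k,str(g),(int((g-(x-h-5)+.5)*s)-10,18),0,.35,(0,255,255),1)
            for g in range(10*((y-h)//10+1),y+h,10):
                yy=int((g-(y-h)+.5)*s); cv2.line(k,(0,yy),(6,yy),(0,255,255),1); cv2.putText(k,str(g),(8,yy+4),0,.35,(0,255,255),1)
            cv2.rectangle(k,(0,0),(k.shape[1]-1,k.shape[0]-1),(255,0,0),1); row.append(k)
        rows.append(np.hstack(row))
    cv2.imwrite(name,np.vstack(rows))
mos([(354,172),(204,233),(413,286),(276,233)],"pics/bott.png")
mos([(348,247),(141,187),(211,166),(280,160)],"pics/stand.png",30,5)
E
```

```text
(no output)
```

View pics/bott.png

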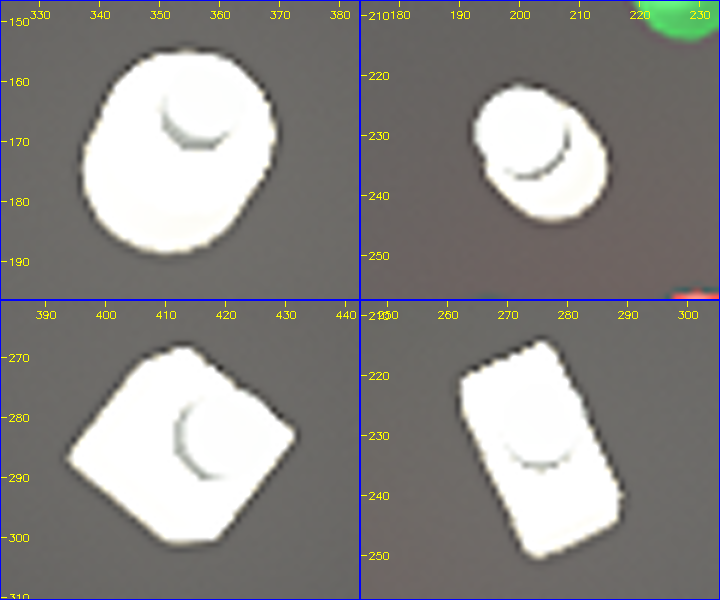

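View pics/stand.png

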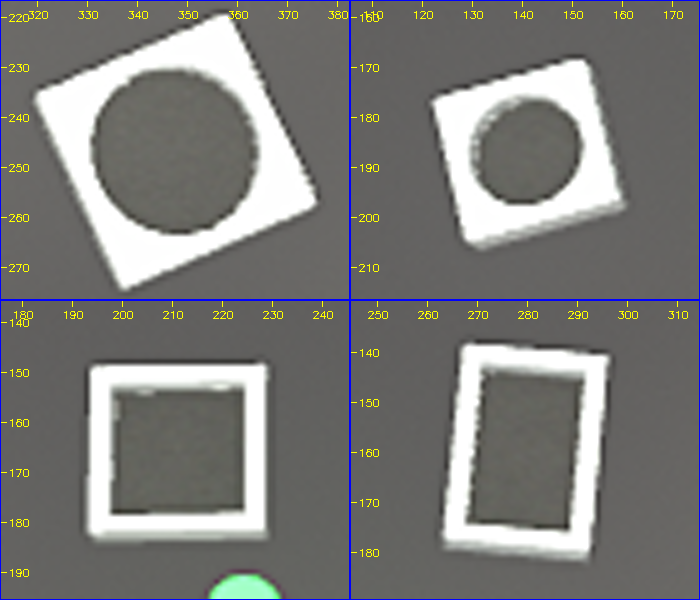

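```bash
cat > fit.py <<'E'
import cv2,numpy as np
from scipy.optimize import minimize
def load(n):
    d=np.load(n+"0.npz"); return d["K"],d["V"]
def proj(P,K,V):
    q=(P@V[:3,:3].T+V[:3,3])@K.T; return q[:,:2]/q[:,2:]
def ring(d): 
    a=np.arange(64)*2*np.pi/64; return np.c_[np.cos(a),np.sin(a)]*d/2
def rect(a,b,r=0):
    return np.vstack([ring(2*r)+[s*(a/2-r),t*(b/2-r)] for s in(1,-1) for t in(1,-1)]) if r else np.array([[a,b],[-a,b],[-a,-b],[a,-b]])/2
def ext(f,z0,z1): return np.vstack([np.c_[f,np.full(len(f),z)] for z in(z0,z1)])
def bottle(f,h): return [ext(f,0,h),ext(ring(.032),h+.006,h+.03)]
M={"big":bottle(ring(.064),.07),"small":bottle(ring(.04),.054),"square":bottle(rect(.05,.05,.008),.062),"oblong":bottle(rect(.066,.036,.008),.066),
"s_big":[ext(rect(.096,.096),0,.018)],"s_small":[ext(rect(.072,.072),0,.018)],"s_square":[ext(rect(.082,.082),0,.018)],"s_oblong":[ext(rect(.098,.068),0,.018)]}
PX={"big":(354,172),"small":(204,233),"square":(413,286),"oblong":(276,233),"s_big":(348,247),"s_small":(141,187),"s_square":(211,166),"s_oblong":(280,160)}
def polys(m,p,K,V):
    c,s=np.cos(p[2]),np.sin(p[2]);R=np.array([[c,-s,0],[s,c,0],[0,0,1]])
    return [cv2.convexHull(proj(P@R.T+[p[0],p[1],0],K,V).astype(np.float32)) for P in m]
def ray(px,z,K,V):
    d=V[:3,:3].T@np.linalg.solve(K,[*px,1]);o=-V[:3,:3].T@V[:3,3];return o+d*(z-o[2])/d[2]
E
python3 - <<'E'
from fit import *
K,V=load("top");im=cv2.imread("top0_raw.png").astype(np.float32)
side=cv2.imread("side0_raw.png");Ks,Vs=load("side")
S=4;res={}
for n,m in M.items():
    x,y=PX[n];h=34
    c=np.clip((im[y-h:y+h,x-h:x+h].min(2)-100)/140,0,1)
    c=cv2.resize(c,None,fx=S,fy=S,interpolation=cv2.INTER_LINEAR)
    mk=(c>.5).astype(np.uint8)
    k,l=cv2.connectedComponents(mk);mk=(l==l[(h*S)+ (0 if n[1]!='_' else 0),h*S]) if n[1]!='_' else mk>0
    if n[1]=='_':
        cs,_=cv2.findContours(mk.astype(np.uint8),0,2);b=max(cs,key=cv2.contourArea);mk=np.zeros(mk.shape,np.uint8);cv2.fillPoly(mk,[b],1)
    mk=mk.astype(np.float32)
    def cost(p):
        z=np.zeros(mk.shape,np.uint8)
        for q in polys(m,p*[1,1,10],K,V):
            q=((q.reshape(-1,2)-[x-h,y-h]+.5)*S-.5)
            cv2.fillPoly(z,[np.round(q*16).astype(np.int32)],1,shift=4)
        return np.abs(z-mk).sum()/mk.sum()
    g=ray((x,y),.03 if n[1]!='_' else .018,K,V)
    best=min((minimize(cost,[g[0],g[1],a],method="Nelder-Mead",options=dict(initial_simplex=[[g[0],g[1],a],[g[0]+.01,g[1],a],[g[0],g[1]+.01,a],[g[0],g[1],a+.02]],xatol=1e-5,fatol=1e-5)) for a in np.radians([-75,-45,-15,15,45,75])/10),key=lambda o:o.fun)
    p=best.x*[1,1,10];res[n]=p
    print(n,np.round(p[:2]*1000,1),"yaw",round(np.degrees(p[2]),1),"err",round(best.fun,3),"reach",round(np.hypot(*p[:2]),3))
    for q in polys(m,p,Ks,Vs): cv2.polylines(side,[np.round((q+.5)*16).astype(np.int32)],True,(0,255,255),1,shift=4)
np.savez("res.npz",**res)
for n,px,z in [("green",(321*.7,281*.7),.084),("redL",(279*.7,377*.7),.084),("redR",(328*.7,376*.7),.084),("flask",(188*.7,369*.7),.106),("amber",(625*.7,284*.7),.105)]: print(n,np.round(ray(px,z,K,V)*1000))
cv2.imwrite("pics/side_fit.png",cv2.resize(side[105:350,150:400],None,fx=2.4,fy=2.4,interpolation=cv2.INTER_CUBIC))
E
```

```text
big [ 638.3 -169.8] yaw -35.7 err 0.076 reach 0.661
small [475.3 165.1] yaw -38.3 err 0.051 reach 0.503
square [ 386.1 -308. ] yaw -36.6 err 0.054 reach 0.494
oblong [485.4   2. ] yaw 28.2 err 0.043 reach 0.485
s_big [ 467.1 -165.6] yaw 26.4 err 0.009 reach 0.496
s_small [582.6 328.9] yaw -69.8 err 0.031 reach 0.669
s_square [645.2 166.6] yaw 4.5 err 0.025 reach 0.666
s_oblong [670.    2.8] yaw -2.1 err 0.032 reach 0.67
green [551. 118.  84.]
redL [400. 169.  84.]
redR [405.  96.  84.]
flask [401. 300. 106.]
amber [ 567. -342.  105.]
```

View pics/side_fit.png

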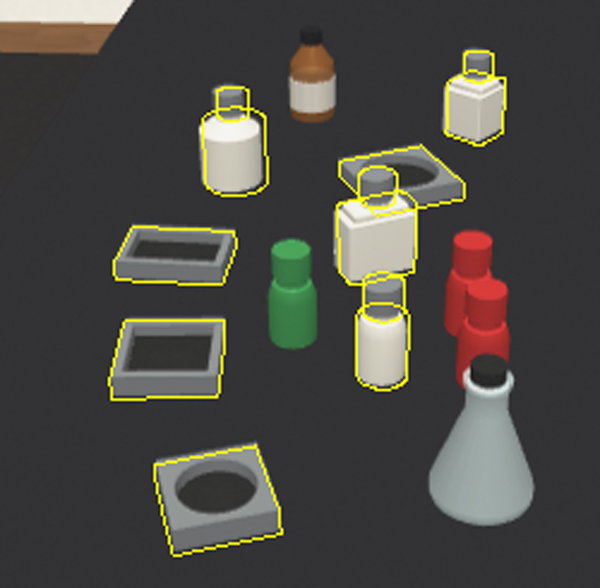

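The side view with the overlays shows the outlines on all four white grey-capped bottles and all four stands, within 1-3 px (about 3 mm). Bottle caps in that crop are at big (232,103), square (478,68), oblong (378,182) and small (383,292). The choice of bottles is confirmed. I'll grip them by their caps in this order: square, small, oblong, big.

```bash
cat > go.py <<'E'
# usage: go.py x y z [dyaw_world_deg]  -> fractions in current tool axes
import sys,numpy as np
from cell import r
o=r.get_obs();p=np.array(o["position"]);R=np.array(o["tool_rot"])
print("t",round(o["time"],2),"pos",np.round(p*1000,1),"yaw",round(np.degrees(np.arctan2(R[1,0],R[0,0])),1),"j",np.round(o["joints"]).astype(int),"F",np.round(o["ft_force"],1),"w",round(o["grip_width"]*1000,1))
a=[float(v) for v in sys.argv[1:]]
for i in range(0,len(a),3): print("frac",np.round(R.T@(np.array(a[i:i+3])/1000-p)/.15,3))
E
python3 go.py 386 -308 224 386 -308 88
```

```text
t 0.1 pos [ 189.3 -621.4  223.7] yaw 16.9 j [67 19  2 84 -1 77 -3] F [-0.4 -0.3  0. ] w 86.9
frac [ 1.863 -1.616 -0.   ]
frac [ 1.863 -1.615  0.907]
```

Call:
carry_out --series "0.26 0.15 -0.13 0 0 0 0;0.26 0.4 -0.34 0 0 0 0;0.26 0.65 -0.56 0 0 0 0;0.26 0.9 -0.78 0 0 0 0;0.26 0.95 -0.82 0 0 0 0" --force 25

```text
time: 0.72
position: [0.2923, -0.4595, 0.2244]
tool_rot: [[0.955, 0.296, 0.0], [0.296, -0.955, 0.001], [0.001, -0.001, -1.0]]
ft_force: [-0.5, -0.6, 0.9]
grip_width: 0.0557
grasp_force: 0.0
```

```bash
python3 go.py 386 -308 224 386 -308 88
```

```text
t 0.72 pos [ 292.3 -459.5  224.4] yaw 17.2 j [ 57   7  -4  99   0  74 -20] F [-0.5 -0.6  0.9] w 55.7
frac [ 0.896 -0.78   0.004]
frac [ 0.895 -0.779  0.911]
```

Call:
carry_out --series "0.26 0.24 -0.21 0 0 0 0;0.26 0.48 -0.42 0.1 0 0 0;0.26 0.72 -0.63 0.25 0 0 0;0.26 0.88 -0.77 0.4 0 0 0;0.26 0.91 -0.79 0.5 0 0 0;0.26 0.91 -0.79 0.5 0 0 0"

```text
time: 1.48
position: [0.385, -0.3099, 0.1484]
tool_rot: [[0.957, 0.291, -0.002], [0.291, -0.957, 0.001], [-0.002, -0.002, -1.0]]
ft_force: [-0.7, -0.6, 0.2]
grip_width: 0.0551
grasp_force: 0.0
```

```bash
python3 go.py 386 -308 88; python3 - <<'E'
from cell import r
import cv2,numpy as np
from fit import *
c=r.camera("wrist");im=c["pixels"][:,:,::-1].copy();K,V=np.array(c["intrinsics"]),np.array(c["view"])
p=np.load("res.npz")["square"]
for q in polys(M["square"],p,K,V): cv2.polylines(im,[np.round(q*16).astype(np.int32)],True,(0,0,255),1,shift=4)
cv2.imwrite("pics/w1.png",im)
E
```

```text
t 1.48 pos [ 385.  -309.9  148.4] yaw 16.9 j [ 46   5 -13 110   1  65 -41] F [-0.7 -0.6  0.2] w 55.1
frac [ 0.011 -0.009  0.403]
```

View pics/w1.png

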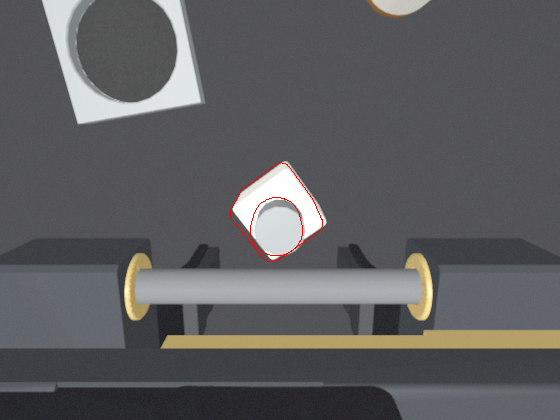

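The wrist picture shows the square bottle with a grey cap at (278,227), and the overlay agrees within 3 px. The cap is centred between the fingers (columns 205 and 350), so I'll descend and grip it.

Call:
carry_out --series "0.26 0.01 -0.01 0.15 0 0 0;0.26 0.01 -0.01 0.3 0 0 0;0.26 0.01 -0.01 0.38 0 0 0;0.26 0.01 -0.01 0.4 0 0 0;-0.3 0.01 -0.01 0.4 0 0 0;-0.6 0.01 -0.01 0.4 0 0 0;-0.6 0.01 -0.01 0.4 0 0 0;-0.6 0.01 -0.01 0.4 0 0 0"

```text
time: 2.52
position: [0.3873, -0.3079, 0.09]
tool_rot: [[0.957, 0.291, 0.001], [0.291, -0.957, -0.001], [0.001, 0.001, -1.0]]
ft_force: [-0.1, -0.8, 2.3]
grip_width: 0.0303
grasp_force: 25.0
```

```bash
python3 go.py 386 -308 88
```

```text
t 2.52 pos [ 387.3 -307.9   90. ] yaw 16.9 j [ 46   9 -13 114   2  58 -42] F [-0.1 -0.8  2.3] w 30.3
frac [-0.008 -0.002  0.013]
```

Call:
carry_out --series "-0.6 0 0 -0.1 0 0 0;-0.6 0 0 -0.3 0 0 0;-0.6 0.05 -0.05 -0.55 0 0 0;-0.6 0.17 -0.17 -0.75 0 0 0;-0.6 0.35 -0.35 -0.83 0 0 0;-0.6 0.55 -0.55 -0.83 0 0 0;-0.6 0.75 -0.75 -0.83 0 0 0;-0.6 0.95 -0.95 -0.83 0 0 0"

```text
time: 3.52
position: [0.4821, -0.1283, 0.2149]
tool_rot: [[0.957, 0.291, 0.0], [0.291, -0.957, -0.0], [0.0, 0.0, -1.0]]
ft_force: [0.5, -1.0, -1.5]
grip_width: 0.0306
grasp_force: 25.0
```

Call:
carry_out --series "-0.6 0.2 -0.2 0 0 0 0;-0.6 0.4 -0.4 0 0 0 0;-0.6 0.6 -0.6 0 0 0 0;-0.6 0.8 -0.8 0 0 0 0;-0.6 0.95 -0.95 0 0 0 0;-0.6 1 -1 0 0 0 0;-0.6 1 -1 0 0 0 0"

```text
time: 4.4
position: [0.5813, 0.0575, 0.2142]
tool_rot: [[0.956, 0.292, -0.0], [0.292, -0.956, -0.0], [-0.0, 0.0, -1.0]]
ft_force: [-0.2, -1.3, -1.9]
grip_width: 0.0307
grasp_force: 25.0
```

```bash
python3 go.py 645 167 215
```

```text
t 4.4 pos [581.3  57.5 214.2] yaw 17.0 j [ 18  15 -33  93   8  75 -89] F [-0.2 -1.3 -1.9] w 30.7
frac [ 0.619 -0.574 -0.006]
```

Call:
carry_out --series "-0.6 0.15 -0.14 0 0 0 -0.02;-0.6 0.32 -0.3 0 0 0 -0.045;-0.6 0.5 -0.46 0 0 0 -0.07;-0.6 0.6 -0.55 0 0 0 -0.095;-0.6 0.62 -0.575 0 0 0 -0.113;-0.6 0.62 -0.575 0 0 0 -0.113;-0.6 0.62 -0.575 0 0 0 -0.113"

```text
time: 5.28
position: [0.6454, 0.1654, 0.2141]
tool_rot: [[0.539, 0.842, 0.0], [0.842, -0.539, -0.001], [-0.001, 0.001, -1.0]]
ft_force: [0.1, 0.3, -1.7]
grip_width: 0.0307
grasp_force: 25.0
```

```bash
python3 go.py 645 167 120 645 167 96; cat > look.py <<'E'
# look.py out cam  name:x:y:z:yaw ... overlays; names from M
import sys;from cell import r
from fit import *
c=r.camera(sys.argv[2]);im=c["pixels"][:,:,::-1].copy();K,V=np.array(c["intrinsics"]),np.array(c["view"])
R=np.load("res.npz")
for n in sys.argv[3:]:
    for q in polys(M[n],R[n],K,V): cv2.polylines(im,[np.round(q*16).astype(np.int32)],True,(0,0,255),1,shift=4)
cv2.imwrite("pics/"+sys.argv[1]+".png",im)
E
python3 look.py w2 wrist s_square
```

```text
t 5.28 pos [645.4 165.4 214.1] yaw 57.4 j [ 10  26 -40  80  17  79 -62] F [ 0.1  0.3 -1.7] w 30.7
frac [ 0.008 -0.008  0.627]
frac [ 0.009 -0.008  0.787]
```

View pics/w2.png

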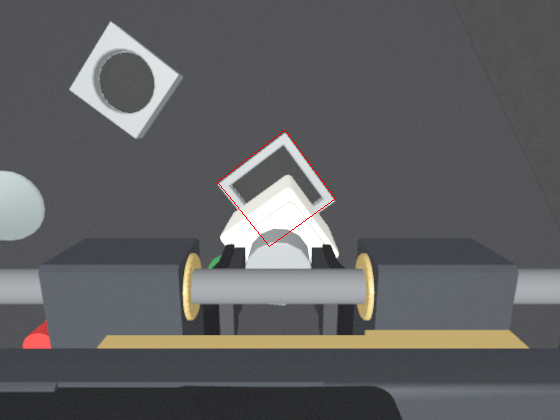

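The wrist picture shows the square stand outlined exactly, with its centre near (277,188), and the held bottle's edges run parallel to it. I'll lower it.

Call:
carry_out --series "-0.6 0.01 -0.01 0.15 0 0 0;-0.6 0.01 -0.01 0.35 0 0 0;-0.6 0.01 -0.01 0.52 0 0 0;-0.6 0.01 -0.01 0.64 0 0 0;-0.6 0.01 -0.01 0.71 0 0 0;-0.6 0.01 -0.01 0.75 0 0 0;-0.6 0.01 -0.01 0.77 0 0 0;-0.6 0.01 -0.01 0.78 0 0 0"

```text
time: 6.32
position: [0.6452, 0.1693, 0.0974]
tool_rot: [[0.536, 0.845, 0.001], [0.845, -0.536, 0.0], [0.001, 0.001, -1.0]]
ft_force: [0.3, -0.1, -2.0]
grip_width: 0.0305
grasp_force: 25.0
```

```bash
python3 go.py 645 167 96; python3 look.py x side; python3 look.py w3 wrist; python3 -c "
import cv2;i=cv2.imread('pics/x.png')[180:290,170:330];cv2.imwrite('pics/s3.png',cv2.resize(i,None,fx=4,fy=4,interpolation=cv2.INTER_CUBIC))"
```

```text
t 6.33 pos [645.2 169.3  97.4] yaw 57.6 j [  9  31 -38  88  20  68 -65] F [ 0.3 -0.1 -2. ] w 30.5
frac [-0.014  0.007  0.01 ]
```

View pics/s3.png

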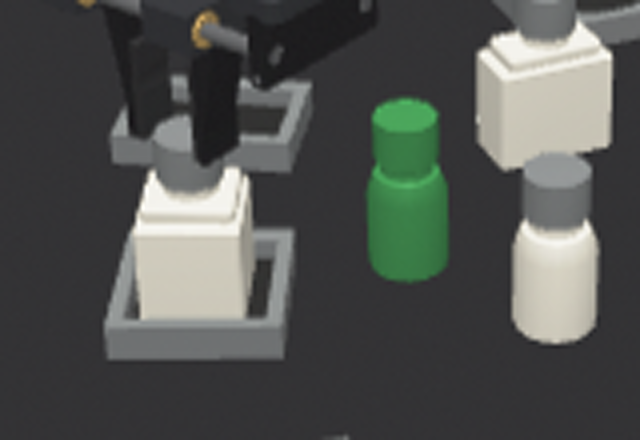

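The side crop shows the square bottle inside the square recess, with its sides parallel to the walls and still hanging. I'll lower it the last millimetres until it touches.

Call:
carry_out --series "-0.6 -0.01 0.01 0.01 0 0 0;-0.6 -0.01 0.01 0.015 0 0 0;-0.6 -0.01 0.01 0.02 0 0 0;-0.6 -0.01 0.01 0.02 0 0 0"

```text
time: 6.92
position: [0.6465, 0.1675, 0.0956]
tool_rot: [[0.536, 0.844, 0.003], [0.844, -0.536, 0.001], [0.002, 0.002, -1.0]]
ft_force: [0.9, -0.8, 7.0]
grip_width: 0.0306
grasp_force: 25.0
```

Call:
carry_out --series "0 0 0 0 0 0 0;0.26 0 0 0 0 0 0;0.26 0 0 0 0 0 0;0.26 0 0 -0.1 0 0 0;0.26 0 0 -0.3 0 0 0;0.26 0 0 -0.37 0 0 0;0.26 0 0 -0.37 0 0 0"

```text
time: 7.8
position: [0.6458, 0.1673, 0.1504]
tool_rot: [[0.535, 0.845, 0.002], [0.845, -0.535, 0.0], [0.001, 0.001, -1.0]]
ft_force: [0.6, 0.4, -0.3]
grip_width: 0.055
grasp_force: 0.0
```

Call:
carry_out --series "0.26 -0.12 -0.18 0 0 0 0;0.26 -0.27 -0.4 0 0 0 0;0.26 -0.42 -0.65 0 0 0 0;0.26 -0.57 -0.88 0 0 0 0;0.26 -0.61 -0.95 0 0 0 0;0.26 -0.61 -0.95 0 0 0 0;0.26 -0.61 -0.95 0 0 0 0"

```text
time: 8.68
position: [0.477, 0.1659, 0.1494]
tool_rot: [[0.536, 0.844, 0.0], [0.844, -0.536, 0.001], [0.001, -0.0, -1.0]]
ft_force: [0.9, 0.3, 0.5]
grip_width: 0.055
grasp_force: 0.0
```

```bash
python3 go.py 475 165 82; python3 look.py w4 wrist small s_square
```

```text
t 8.68 pos [477.  165.9 149.4] yaw 57.6 j [ 17  10 -45 108   7  66 -63] F [0.9 0.3 0.5] w 55.0
frac [-0.013 -0.008  0.449]
```

View pics/w4.png

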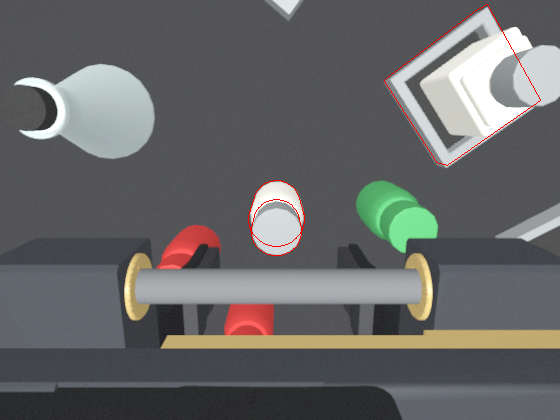

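The wrist picture shows the white small bottle's cap at (277,227), centred between the fingers. Red is at (185,250) and (250,320), and green is at (400,220). The square bottle stands in its recess. I'll narrow the opening and descend.

Call:
carry_out --series "0.1 -0.015 0 0.1 0 0 0;0.1 -0.015 0 0.25 0 0 0;0.1 -0.015 0 0.38 0 0 0;0.1 -0.015 0 0.44 0 0 0;0.1 -0.015 0 0.45 0 0 0;-0.3 -0.015 0 0.45 0 0 0;-0.6 -0.015 0 0.45 0 0 0;-0.6 -0.015 0 0.45 0 0 0"

```text
time: 9.72
position: [0.4752, 0.1644, 0.0825]
tool_rot: [[0.535, 0.845, 0.001], [0.845, -0.535, 0.0], [0.001, 0.001, -1.0]]
ft_force: [-0.8, 1.5, 1.5]
grip_width: 0.0301
grasp_force: 25.0
```

```bash
python3 go.py 583 329 160
```

```text
t 9.72 pos [475.2 164.4  82.5] yaw 57.6 j [ 16  14 -44 112  11  58 -66] F [-0.8  1.5  1.5] w 30.1
frac [ 1.312  0.02  -0.515]
```

Call:
carry_out --series "-0.6 0 0 -0.1 0 0 0;-0.6 0 0 -0.28 0 0 0;-0.6 0.08 0 -0.4 0 0 0;-0.6 0.25 0 -0.45 0 0 0;-0.6 0.45 0 -0.45 0 0 0;-0.6 0.65 0 -0.45 0 0 0;-0.6 0.85 0 -0.45 0 0 0;-0.6 1 0 -0.45 0 0 0"

```text
time: 10.72
position: [0.5557, 0.292, 0.1505]
tool_rot: [[0.535, 0.845, 0.0], [0.845, -0.535, 0.001], [0.001, -0.0, -1.0]]
ft_force: [0.9, -1.1, -0.5]
grip_width: 0.03
grasp_force: 25.0
```

Call:
carry_out --series "-0.6 0.15 0.01 0 0 0 0;-0.6 0.27 0.02 0 0 0 0;-0.6 0.31 0.02 0 0 0 0;-0.6 0.31 0.02 0.1 0 0 0;-0.6 0.31 0.02 0.25 0 0 0;-0.6 0.31 0.02 0.3 0 0 0;-0.6 0.31 0.02 0.3 0 0 0"

```text
time: 11.6
position: [0.582, 0.3279, 0.1033]
tool_rot: [[0.536, 0.844, -0.002], [0.844, -0.536, -0.001], [-0.002, -0.001, -1.0]]
ft_force: [0.2, 1.0, 0.2]
grip_width: 0.0301
grasp_force: 25.0
```

```bash
python3 go.py 583 329 88.5; python3 look.py w5 wrist s_small
```

```text
t 11.6 pos [582.  327.9 103.3] yaw 57.6 j [ -3  32 -42  87  22  69 -81] F [0.2 1.  0.2] w 30.1
frac [0.01  0.002 0.099]
```

View pics/w5.png

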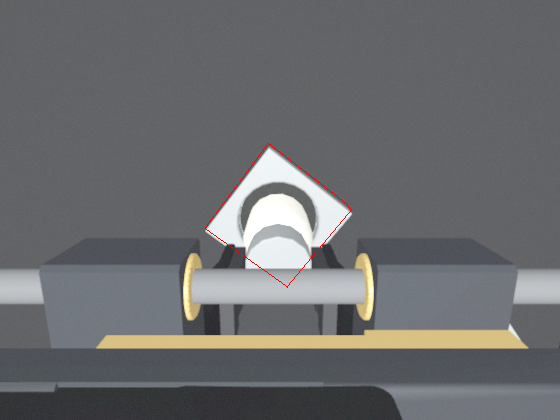

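The wrist picture shows the small bottle centred over the round recess: the recess centre is near column 279 and the bottle is at (279,225). I'll lower it to contact.

Call:
carry_out --series "-0.6 0.01 0 0.04 0 0 0;-0.6 0.01 0 0.07 0 0 0;-0.6 0.01 0 0.085 0 0 0;-0.6 0.01 0 0.095 0 0 0;-0.6 0.01 0 0.1 0 0 0;-0.6 0.01 0 0.105 0 0 0;-0.6 0.01 0 0.105 0 0 0"

```text
time: 12.52
position: [0.5833, 0.3299, 0.0888]
tool_rot: [[0.535, 0.845, 0.0], [0.845, -0.535, 0.0], [0.0, -0.0, -1.0]]
ft_force: [0.6, 0.8, -0.8]
grip_width: 0.0304
grasp_force: 25.0
```

Call:
carry_out --series "-0.6 0 0 0.004 0 0 0;-0.6 0 0 0.008 0 0 0;-0.6 0 0 0.01 0 0 0;-0.6 0 0 0.01 0 0 0"

```text
time: 13.02
position: [0.5838, 0.3305, 0.0886]
tool_rot: [[0.535, 0.845, 0.002], [0.845, -0.535, 0.001], [0.002, 0.001, -1.0]]
ft_force: [-2.1, -0.9, 8.3]
grip_width: 0.0298
grasp_force: 25.0
```

Call:
carry_out --series "0 0 0 0 0 0 0;0.26 0 0 0 0 0 0;0.26 0 0 0 0 0 0;0.26 0 0 -0.1 0 0 0;0.26 0 0 -0.3 0 0 0;0.26 -0.1 0.03 -0.48 0 0 0;0.26 -0.3 0.1 -0.5 0 0 0;0.26 -0.6 0.2 -0.5 0 0 0"

```text
time: 14.02
position: [0.5604, 0.2386, 0.1639]
tool_rot: [[0.534, 0.846, 0.002], [0.846, -0.534, 0.002], [0.002, 0.001, -1.0]]
ft_force: [1.3, -0.5, 0.6]
grip_width: 0.0546
grasp_force: 0.0
```

Call:
carry_out --series "0.26 -0.3 0.08 0 0 0 0;0.26 -0.6 0.16 0 0 0 0;0.26 -0.9 0.23 0 0 0 0;0.26 -1 0.25 0 0 0 0"

```text
time: 14.52
position: [0.5116, 0.0882, 0.1631]
tool_rot: [[0.538, 0.843, 0.001], [0.843, -0.538, -0.002], [-0.001, 0.002, -1.0]]
ft_force: [-0.8, -0.4, 0.2]
grip_width: 0.055
grasp_force: 0.0
```

Call:
carry_out --series "0.26 -0.25 0.07 0 0 0 0;0.26 -0.48 0.12 0 0 0 0;0.26 -0.58 0.15 0 0 0 0;0.26 -0.6 0.16 0 0 0 0;0.26 -0.6 0.16 0 0 0 0;0.26 -0.6 0.16 0 0 0 0"

```text
time: 15.28
position: [0.4842, 0.0034, 0.1624]
tool_rot: [[0.534, 0.846, 0.0], [0.846, -0.534, 0.001], [0.001, -0.0, -1.0]]
ft_force: [0.1, 1.0, 0.1]
grip_width: 0.0548
grasp_force: 0.0
```

```bash
python3 go.py 485 2 94; python3 look.py w6 wrist oblong s_oblong
```

```text
t 15.28 pos [484.2   3.4 162.4] yaw 57.7 j [ 34   5 -41 109   4  67 -41] F [0.1 1.  0.1] w 54.8
frac [-0.006  0.009  0.456]
```

View pics/w6.png

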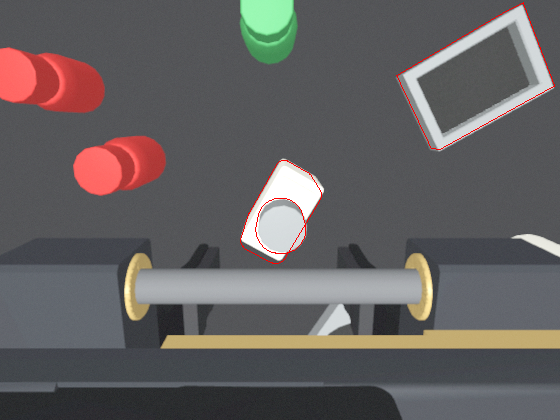

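The wrist picture shows the oblong bottle with its cap at (281,226), centred between the fingers, and the overlay fits. The oblong stand at (475,78) also fits. I'll descend and grip.

Call:
carry_out --series "0.26 -0.01 0.01 0.1 0 0 0;0.26 -0.01 0.01 0.25 0 0 0;0.26 -0.01 0.01 0.38 0 0 0;0.26 -0.01 0.01 0.44 0 0 0;0.26 -0.01 0.01 0.45 0 0 0;-0.3 -0.01 0.01 0.45 0 0 0;-0.6 -0.01 0.01 0.45 0 0 0;-0.6 -0.01 0.01 0.45 0 0 0"

```text
time: 16.32
position: [0.4847, 0.0, 0.0952]
tool_rot: [[0.536, 0.845, 0.001], [0.845, -0.536, -0.0], [0.0, 0.001, -1.0]]
ft_force: [-0.4, -0.1, -0.5]
grip_width: 0.0329
grasp_force: 0.0
```

```bash
python3 go.py 670 3 155
```

```text
t 16.32 pos [484.7   0.   95.2] yaw 57.6 j [ 32  10 -40 114   8  59 -44] F [-0.4 -0.1 -0.5] w 32.9
frac [ 0.678  1.033 -0.398]
```

Call:
carry_out --series "-0.6 0 0 0 0 0 0;-0.6 0 0 0 0 0 0;-0.6 0 0 0 0 0 0;-0.6 0 0 -0.1 0 0 0;-0.6 0 0 -0.25 0 0 0;-0.6 0 0 -0.38 0 0 0;-0.6 0 0 -0.4 0 0 0"

```text
time: 17.2
position: [0.485, 0.0002, 0.1562]
tool_rot: [[0.535, 0.845, 0.002], [0.845, -0.535, -0.0], [0.001, 0.002, -1.0]]
ft_force: [0.7, -0.1, -2.0]
grip_width: 0.0298
grasp_force: 25.0
```

```bash
python3 go.py 670 3 155
```

```text
t 17.2 pos [4.850e+02 2.000e-01 1.562e+02] yaw 57.6 j [ 34   6 -41 110   4  66 -41] F [ 0.7 -0.1 -2. ] w 29.8
frac [0.676 1.032 0.011]
```

Call:
carry_out --series "-0.6 0.08 0.12 0 0 0 0.01;-0.6 0.2 0.3 0 0 0 0.03;-0.6 0.33 0.5 0 0 0 0.05;-0.6 0.47 0.7 0 0 0 0.07;-0.6 0.6 0.9 0 0 0 0.085;-0.6 0.67 1 0 0 0 0.085;-0.6 0.67 1 0.1 0 0 0.085;-0.6 0.67 1 0.2 0 0 0.085"

```text
time: 18.2
position: [0.6635, 0.0047, 0.1228]
tool_rot: [[0.891, 0.455, -0.002], [0.455, -0.891, -0.0], [-0.002, -0.001, -1.0]]
ft_force: [-0.3, 0.5, -1.3]
grip_width: 0.0298
grasp_force: 25.0
```

```bash
python3 go.py 670 3 101; python3 look.py w7 wrist s_oblong
```

```text
t 18.2 pos [663.5   4.7 122.8] yaw 27.1 j [ 21  28 -34  87  16  69 -79] F [-0.3  0.5 -1.3] w 29.8
frac [0.034 0.03  0.145]
```

View pics/w7.png

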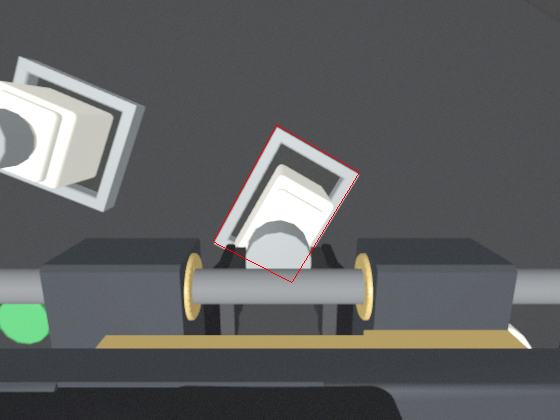

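The wrist picture shows the oblong bottle parallel to its recess and over it, with the stand overlay matching. I'll shift 6 mm forward and lower.

Call:
carry_out --series "-0.6 0.03 0.03 0 0 0 0;-0.6 0.03 0.03 0.04 0 0 0;-0.6 0.03 0.03 0.08 0 0 0;-0.6 0.03 0.03 0.11 0 0 0;-0.6 0.03 0.03 0.13 0 0 0;-0.6 0.03 0.03 0.14 0 0 0;-0.6 0.03 0.03 0.145 0 0 0;-0.6 0.03 0.03 0.145 0 0 0"

```text
time: 19.25
position: [0.6709, 0.0027, 0.103]
tool_rot: [[0.891, 0.454, 0.0], [0.454, -0.891, 0.0], [0.0, 0.0, -1.0]]
ft_force: [0.0, 0.3, -1.7]
grip_width: 0.03
grasp_force: 25.0
```

Call:
carry_out --series "-0.6 0 0 0.006 0 0 0;-0.6 0 0 0.012 0 0 0;-0.6 0 0 0.015 0 0 0;-0.6 0 0 0.015 0 0 0"

```text
time: 19.75
position: [0.6711, 0.0027, 0.1012]
tool_rot: [[0.891, 0.454, 0.001], [0.454, -0.891, -0.0], [0.0, 0.0, -1.0]]
ft_force: [-2.2, -0.3, 3.2]
grip_width: 0.03
grasp_force: 25.0
```

Call:
carry_out --series "0 0 0 0 0 0 0;0.26 0 0 0 0 0 0;0.26 0 0 0 0 0 0;0.26 0 0 -0.1 0 0 0;0.26 0 0 -0.3 0 0 0;0.26 0 0 -0.42 0 0 0;0.26 -0.1 0.13 -0.42 0 0 0;0.26 -0.25 0.32 -0.42 0 0 0"

```text
time: 20.75
position: [0.6596, -0.0562, 0.1647]
tool_rot: [[0.89, 0.457, 0.001], [0.457, -0.89, 0.001], [0.001, 0.0, -1.0]]
ft_force: [0.5, -1.1, -0.9]
grip_width: 0.0548
grasp_force: 0.0
```

Call:
carry_out --series "0.26 -0.2 0.25 0 0 0 0;0.26 -0.4 0.5 0 0 0 0;0.26 -0.47 0.6 0 0 0 0;0.26 -0.47 0.6 0 0 0 0;0.26 -0.47 0.6 0 0 0 0"

```text
time: 21.38
position: [0.638, -0.1668, 0.164]
tool_rot: [[0.89, 0.457, 0.001], [0.457, -0.89, 0.001], [0.001, -0.001, -1.0]]
ft_force: [0.1, 0.5, 0.0]
grip_width: 0.0552
grasp_force: 0.0
```

```bash
python3 go.py 638 -170 97; python3 look.py w8 wrist big
```

```text
t 21.38 pos [ 638.  -166.8  164. ] yaw 27.2 j [ 34  26 -32  86  14  73 -62] F [0.1 0.5 0. ] w 55.2
frac [-0.01   0.02   0.447]
```

View pics/w8.png

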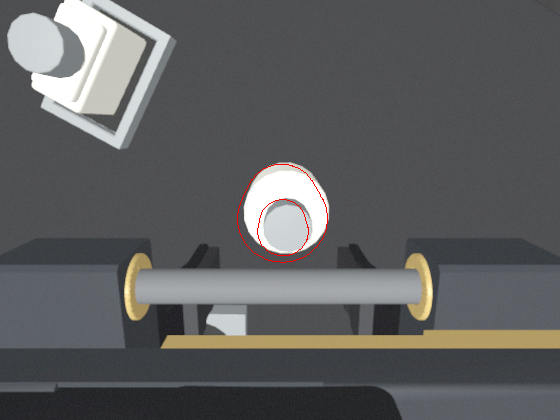

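The wrist picture shows the big bottle's cap at (288,229), about 3 mm further along tool +y than the fit. I'll shift y by 6 mm and descend.

Call:
carry_out --series "0.26 -0.01 0.04 0.08 0 0 0;0.26 -0.01 0.04 0.22 0 0 0;0.26 -0.01 0.04 0.36 0 0 0;0.26 -0.01 0.04 0.43 0 0 0;0.26 -0.01 0.04 0.45 0 0 0;-0.6 -0.01 0.04 0.45 0 0 0;-0.6 -0.01 0.04 0.45 0 0 0;-0.6 -0.01 0.04 0.45 0 0 0"

```text
time: 22.42
position: [0.6391, -0.1753, 0.0969]
tool_rot: [[0.891, 0.454, 0.001], [0.454, -0.891, -0.0], [0.001, 0.0, -1.0]]
ft_force: [-0.9, 0.8, 1.2]
grip_width: 0.0325
grasp_force: 0.6
```

Call:
carry_out --series "-0.6 0 0 0 0 0 0;-0.6 0 0 0 0 0 0"

```text
time: 22.68
position: [0.6391, -0.1751, 0.0967]
tool_rot: [[0.891, 0.455, 0.001], [0.455, -0.891, 0.0], [0.001, 0.0, -1.0]]
ft_force: [-0.9, 0.9, 5.1]
grip_width: 0.0308
grasp_force: 25.0
```

```bash
python3 go.py 467 -166 150
```

```text
t 22.68 pos [ 639.1 -175.1   96.7] yaw 27.0 j [ 34  29 -31  89  16  66 -62] F [-0.9  0.9  5.1] w 30.8
frac [-0.994 -0.575 -0.356]
```

Call:
carry_out --series "-0.6 0 0 -0.08 0 0 0;-0.6 0 0 -0.25 0 0 0;-0.6 -0.08 -0.05 -0.36 0 0 0;-0.6 -0.25 -0.14 -0.36 0 0 0;-0.6 -0.47 -0.27 -0.36 0 0 0;-0.6 -0.7 -0.4 -0.36 0 0 0;-0.6 -0.9 -0.52 -0.36 0 0 0;-0.6 -0.99 -0.57 -0.36 0 0 0"

```text
time: 23.68
position: [0.466, -0.167, 0.1505]
tool_rot: [[0.891, 0.454, -0.001], [0.454, -0.891, -0.001], [-0.001, 0.001, -1.0]]
ft_force: [0.3, -0.8, -1.9]
grip_width: 0.0305
grasp_force: 25.0
```

Call:
carry_out --series "-0.6 0 0 0 0 0 0;-0.6 0 0 0.1 0 0 0;-0.6 0 0 0.2 0 0 0;-0.6 0 0 0.2 0 0 0"

```text
time: 24.18
position: [0.4669, -0.166, 0.1181]
tool_rot: [[0.89, 0.455, -0.003], [0.455, -0.89, 0.002], [-0.002, -0.003, -1.0]]
ft_force: [-0.1, 0.3, -3.2]
grip_width: 0.0308
grasp_force: 25.0
```

```bash
python3 go.py 467 -166 103; python3 look.py w9 wrist s_big
```

```text
t 24.18 pos [ 466.9 -166.   118.1] yaw 27.1 j [ 46   9 -33 111   5  62 -53] F [-0.1  0.3 -3.2] w 30.8
frac [0.001 0.001 0.1  ]
```

View pics/w9.png

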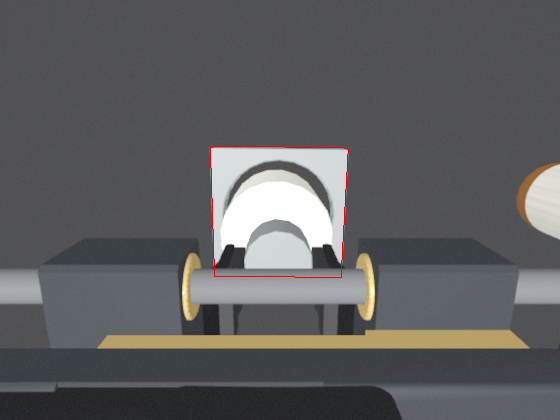

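The wrist picture shows the big bottle centred in the round recess, both near column 277-279. I'll lower it.

Call:
carry_out --series "-0.6 0 0 0.04 0 0 0;-0.6 0 0 0.07 0 0 0;-0.6 0 0 0.085 0 0 0;-0.6 0 0 0.095 0 0 0;-0.6 0 0 0.1 0 0 0;-0.6 0 0 0.105 0 0 0;-0.6 0 0 0.11 0 0 0;-0.6 0 0 0.11 0 0 0"

```text
time: 25.22
position: [0.4676, -0.1666, 0.1037]
tool_rot: [[0.891, 0.454, -0.0], [0.454, -0.891, 0.0], [-0.0, -0.0, -1.0]]
ft_force: [-0.4, -0.5, -2.8]
grip_width: 0.0304
grasp_force: 25.0
```

Call:
carry_out --series "-0.6 0 0 0.005 0 0 0;-0.6 0 0 0.01 0 0 0;-0.6 0 0 0.012 0 0 0;-0.6 0 0 0.012 0 0 0"

```text
time: 25.72
position: [0.4683, -0.1664, 0.1027]
tool_rot: [[0.891, 0.455, 0.001], [0.455, -0.891, -0.0], [0.001, 0.001, -1.0]]
ft_force: [-0.9, 3.2, 5.2]
grip_width: 0.0307
grasp_force: 25.0
```

Call:
carry_out --series "0 0 0 0 0 0 0;0.26 0 0 0 0 0 0;0.26 0 0 0 0 0 0;0.26 0 0 -0.1 0 0 0;0.26 0 0 -0.3 0 0 0;0.26 0 0 -0.6 0 0 0;0.26 0 0 -0.9 0 0 0;0.26 0 0 -0.9 0 0 0"

```text
time: 26.72
position: [0.4697, -0.167, 0.2415]
tool_rot: [[0.891, 0.454, 0.006], [0.455, -0.891, -0.003], [0.004, 0.006, -1.0]]
ft_force: [0.0, 0.7, -0.6]
grip_width: 0.055
grasp_force: 0.0
```

Call:
carry_out --series "0.26 -0.1 0.3 0 0 0 0;0.26 -0.2 0.6 0 0 0 0;0.26 -0.3 0.9 0 0 0 0;0.26 -0.3 0.9 0 0 0 0;0.26 -0.3 0.9 0 0 0 0"

```text
time: 27.35
position: [0.4889, -0.3064, 0.2366]
tool_rot: [[0.891, 0.455, -0.0], [0.455, -0.891, 0.001], [0.0, -0.001, -1.0]]
ft_force: [0.3, -0.1, 0.2]
grip_width: 0.0549
grasp_force: 0.0
```

```bash
python3 look.py x1 side; python3 look.py x2 top; python3 -c "
import cv2,numpy as np
a=cv2.imread('pics/x1.png')[95:355,150:410];b=cv2.imread('pics/x2.png')[120:320,110:370]
cv2.imwrite('pics/fin.png',np.vstack([cv2.resize(i,None,fx=s,fy=s,interpolation=cv2.INTER_CUBIC)[:, :] for i,s in((a,2.3),)]));cv2.imwrite('pics/fint.png',cv2.resize(b,None,fx=3,fy=3,interpolation=cv2.INTER_CUBIC))"
```

```text
(no output)
```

View pics/fin.png

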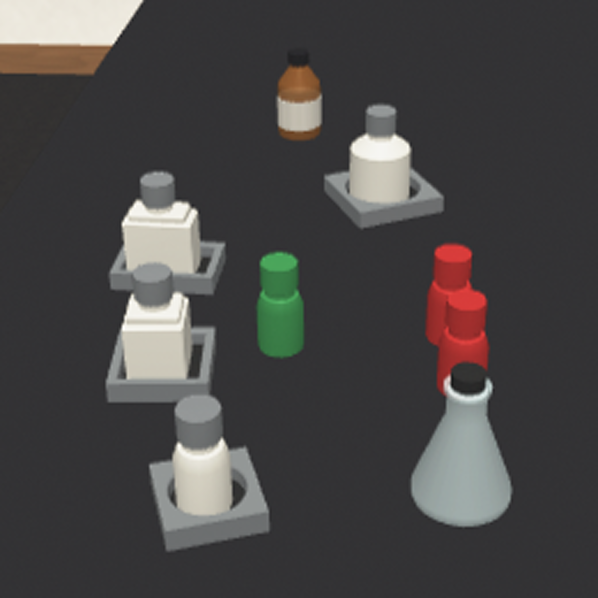

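View pics/fint.png

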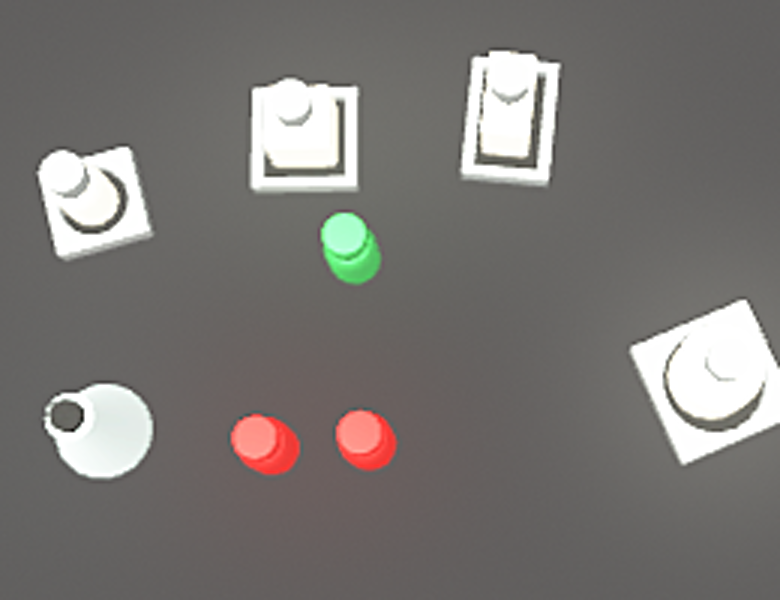

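The two final views show all four bottles upright in their matching recesses, with recess floor visible beside them. Each touched down at the expected 6 mm floor height. The flask and the amber bottle have not moved.

```bash
python3 -c "
from cell import r
print(r.sign_off())"
```

```text
the job is handed in; nothing more can be done
None
```

I put all four white bottles upright in their matching stands, left the flask and brown bottle where they stood, and handed the job in at about 27 s of the 106 s allowed; the hand-in returned no verdict.

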